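# Find the binding handwheel of the rolling shelves

### The arm

A 6-joint arm with a two-finger parallel gripper is mounted at the origin on the work surface. World frame = base frame: x ahead of the robot, y to its left, z up, the work surface at z = 0. Lengths are in m, angles in rad, forces in N, time in s.
With the tool pointing down it reaches from about 0.275 to 0.975 m from the base axis. Payload 8.4 kg.
Tool frame: the origin (TCP) lies between the finger pads; the fingertips stand bot.tip_reach ahead of it and the grasp point (between the pads) lies 5 mm behind it (bot.tip_reach is the distance from the TCP to the fingertips, in m); z points along the fingers, y is the line along which they close (so a half turn about z gives the same grasp; the last joint's range is limited). The gripper opens to 92 mm and grips with 3 to 60 N. Pads are 20 mm wide; open, the fingers measure 128 mm over their backs; the gripper's body (75 mm by 189 mm) begins 69 mm behind the grasp point.
Start: joints at [1.125, 0.353, 1.633, -0, 1.155, -0.002], TCP at [0.268, 0.564, 0.229] pointing down, gripper open.
Joint ranges: [-2.63, 2.63], [-0.92, 2.1], [0.06, 2.66], [-1.3, 4.44], [0, 2.69], [-3.02, 3.02]. Speed limits (rad/s): [2.22, 2.22, 2.79, 3.14, 3.14, 3.14].

### API

Orientations are given as [roll, pitch, yaw] about the fixed x, y, z axes, in that order (R = Rz(yaw) Ry(pitch) Rx(roll)).
In Python, from rig import bot, gripper_to, optics, order, sensors gives the robot as it stands. Calls block until the motion is done:
- bot.reach(position, orientation): joint-space move of the TCP to a pose.
- bot.move_l(position, ori=None, velocity=0.15): straight line of the TCP; ori=None keeps the orientation; velocity is the mean speed in m/s.
- bot.movej(angles): joint-space move.
- gripper_to(opening, strength=None): finger opening in m; strength is the grip in N (None keeps the last); returns when the fingers have stopped.
- bot.dwell(seconds).
- bot.inverse_kinematics(position, orientation): joint angles nearest the present ones, or None.
- optics.get_image(name): name is "side" or "top"; returns the picture (384x512x3 uint8, blue, green, red); there is no depth.
- optics.camera_info(name): a dict with "camera_matrix" (3x3 intrinsics, pixels), "extrinsics" (4x4, takes a point from world to camera coordinates). Camera axes: x right, y down, z forward; pixel columns grow to the right and rows downward; lengths in m; the calibration is good to about 2 mm. A picture is of the moment at which its call begins. camera_info takes no time and is no camera call.
A pose or a line that the arm cannot do raises bot.IKError and nothing moves.
- order.hand_in(): hands the job in; it is judged then, once.
Readings, each from a call of its own:
- sensors.current_time(): time.
- sensors.current_joint_positions(): joint angles.
- sensors.current_qd(): joint speeds.
- sensors.current_joint_efforts(): joint torques, N m.
- sensors.current_tool_pos(): TCP position.
- sensors.current_eef_rot(): TCP orientation.
- sensors.current_contact_force(): force on the tool from outside, world axes, zero at the start.
- sensors.current_moment(): the same for the moment, N m.
- sensors.current_finger_gap(): finger opening in m.
- sensors.current_gripper_force(): force on a finger pad.
Only numpy, scipy, OpenCV 4.12 (cv2) and the standard library are available. Lean on these libraries where they do the work, as an engineer would, in place of code of your own. Each camera call takes 0.05 s, during which the arm holds its last target. There are 200 camera calls.

### The job

Three handwheel units from the rolling shelves stand in grey holders, and one of them has a bad bearing. With a fingertip, gently push each wheel round by its red crank knob at least a quarter turn from where it starts (do not pinch or force the brittle knob) while all three units stay in their holders, feeling which one drags. Then lift the one binding unit by its square post and set it upright and fully home in the pocket of the blue repair tray, let go, and leave the two free-running units in their holders and everything else where it is.

Things in the scene. Friction and masses are not known exactly. Their poses are not given: they have to be found in the camera images.
- post_a (a point): Point on the axis of handwheel unit a's upright square post (aluminium, 22 x 22 mm), at the height to grip it: 64 mm above the unit's underside, 28 mm below the post's top. z up; x and y square to the post's faces and to its foot. The unit is loose, about 0.83 kg: a square steel foot 80 x 80 x 8 mm, above it a black wheel 96 mm across, 22 to 34 mm above the underside, turning about the post.
- seat_a (a point): Centre of the pocket floor of the grey holder in which unit a starts (103 mm square, fixed to the table). The pocket is 83 mm square, its floor 6 mm and rim 16 mm above the table; it keeps the unit's foot from turning.
- knob_a: Red crank knob of unit a: an upright pin 16 mm across and 40 mm tall, fixed to the wheel, 38 mm from the post's axis. Origin at its centre, 54 mm above the unit's underside. x points away from the post, z up. A fingertip can push it round either way; pushed askew to its path it wedges; it is brittle: more than 15 N breaks it.
- wheel_a (a joint): Turn of the wheel of unit a, rad, growing anticlockwise seen from above; no stops. At 0 the knob lies along x of post_a; it starts within 0.3 of 0. One of the three wheels (any of them) binds: it needs about 4 N at the knob all the way round and stops at once when let go; the two others run free: less than 0.2 N, and they coast a little.
- post_b (a point): Point on the axis of handwheel unit b's upright square post (aluminium, 22 x 22 mm), at the height to grip it: 64 mm above the unit's underside, 28 mm below the post's top. z up; x and y square to the post's faces and to its foot. The unit is loose, about 0.83 kg: a square steel foot 80 x 80 x 8 mm, above it a black wheel 96 mm across, 22 to 34 mm above the underside, turning about the post.
- seat_b (a point): Centre of the pocket floor of the grey holder in which unit b starts (103 mm square, fixed to the table). The pocket is 83 mm square, its floor 6 mm and rim 16 mm above the table; it keeps the unit's foot from turning.
- knob_b: Red crank knob of unit b: an upright pin 16 mm across and 40 mm tall, fixed to the wheel, 38 mm from the post's axis. Origin at its centre, 54 mm above the unit's underside. x points away from the post, z up. A fingertip can push it round either way; pushed askew to its path it wedges; it is brittle: more than 15 N breaks it.
- wheel_b (a joint): Turn of the wheel of unit b, rad, growing anticlockwise seen from above; no stops. At 0 the knob lies along x of post_b; it starts within 0.3 of 0. One of the three wheels (any of them) binds: it needs about 4 N at the knob all the way round and stops at once when let go; the two others run free: less than 0.2 N, and they coast a little.
- post_c (a point): Point on the axis of handwheel unit c's upright square post (aluminium, 22 x 22 mm), at the height to grip it: 64 mm above the unit's underside, 28 mm below the post's top. z up; x and y square to the post's faces and to its foot. The unit is loose, about 0.83 kg: a square steel foot 80 x 80 x 8 mm, above it a black wheel 96 mm across, 22 to 34 mm above the underside, turning about the post.
- seat_c (a point): Centre of the pocket floor of the grey holder in which unit c starts (103 mm square, fixed to the table). The pocket is 83 mm square, its floor 6 mm and rim 16 mm above the table; it keeps the unit's foot from turning.
- knob_c: Red crank knob of unit c: an upright pin 16 mm across and 40 mm tall, fixed to the wheel, 38 mm from the post's axis. Origin at its centre, 54 mm above the unit's underside. x points away from the post, z up. A fingertip can push it round either way; pushed askew to its path it wedges; it is brittle: more than 15 N breaks it.
- wheel_c (a joint): Turn of the wheel of unit c, rad, growing anticlockwise seen from above; no stops. At 0 the knob lies along x of post_c; it starts within 0.3 of 0. One of the three wheels (any of them) binds: it needs about 4 N at the knob all the way round and stops at once when let go; the two others run free: less than 0.2 N, and they coast a little.
- bay (a point): Centre of the pocket floor of the blue repair tray (117 mm square, fixed to the table). The pocket is 85 mm square, its floor 6 mm and its rim 16 mm above the table: the 80 mm foot of a unit has 2.5 mm of play on each side. z up; x and y square to the pocket's edges. With a unit fully home its post point lies 64 mm above this point.
- grease_tin: Bystander: a round grease tin, 60 mm across, 42 mm tall, to be left alone; origin at its underside.
- driver: Bystander: a screwdriver lying on the table, to be left alone.
- spanner: Bystander: a spanner lying on the table, to be left alone.
- card_box: Bystander: a yellow cardboard box, 70 x 100 x 45 mm, to be left alone; origin at its underside.
- bowl: Bystander: a dark wooden bowl, 90 mm across, 50 mm tall, to be left alone; origin at its underside.
- jar: Bystander: a lidded jar, 56 mm across, 70 mm tall, to be left alone; origin at its underside.
- brush: Bystander: a brush lying on the table, to be left alone.
Mind the look-alikes: they are no part of the job. What is shaped like the part that bears post_c but yellow is not meant.

How it is judged:
By the outcome, as a careful person would: the job done as asked, in the order asked, and still so for the second after the job is handed in, with the robot touching nothing.
It also fails if it takes over 72 s, if anything falls off the work surface, if the arm or the gripper's body presses on something with over 40 N, if the wrist force passes 120 N, or if a joint passes its speed limit or range.

## Working session

There is one attempt and no reset: what is moved stays moved. The work goes in short steps, each a Python script; the robot and the scene stay as the last script left them, time stands still between calls to the robot, and variables do not carry over. Pictures are saved under pics/ and viewed, at most 10 in all, crops included, and the job is handed in when it is done.

```bash
mkdir -p pics; ls
python3 - <<'E'
from rig import bot, gripper_to, optics, order, sensors
import cv2,numpy as np
for n in ("top","side"):
    im=optics.get_image(n); cv2.imwrite(f"pics/{n}0.png",im)
    c=optics.camera_info(n); print(n,np.round(c["camera_matrix"],1).tolist(),np.round(c["extrinsics"],4).tolist())
a=cv2.resize(cv2.imread("pics/top0.png"),(800,600),interpolation=cv2.INTER_CUBIC);cv2.imwrite("pics/top0b.png",a)
a=cv2.resize(cv2.imread("pics/side0.png"),(800,600),interpolation=cv2.INTER_CUBIC);cv2.imwrite("pics/side0b.png",a)
print(bot.tip_reach,sensors.current_time(),sensors.current_eef_rot(),sensors.current_finger_gap())
E
```

```text
pics
top [[478.5, 0.0, 260.1], [0.0, 478.5, 195.7], [0.0, 0.0, 1.0]] [[-0.0103, -0.9999, -0.0026, 0.0091], [-0.9952, 0.0105, -0.0974, 0.554], [0.0974, 0.0016, -0.9952, 1.5647], [0.0, 0.0, 0.0, 1.0]]
side [[387.9, 0.0, 256.4], [0.0, 387.9, 189.6], [0.0, 0.0, 1.0]] [[0.9905, -0.1376, 0.0038, -0.5405], [-0.104, -0.7665, -0.6337, 0.1094], [0.0901, 0.6273, -0.7736, 1.3161], [0.0, 0.0, 0.0, 1.0]]
0.014 0.1 [-3.14035330e+00 -1.75386345e-06  2.69778826e+00] 0.09162684516870752
```

View pics/top0b.png

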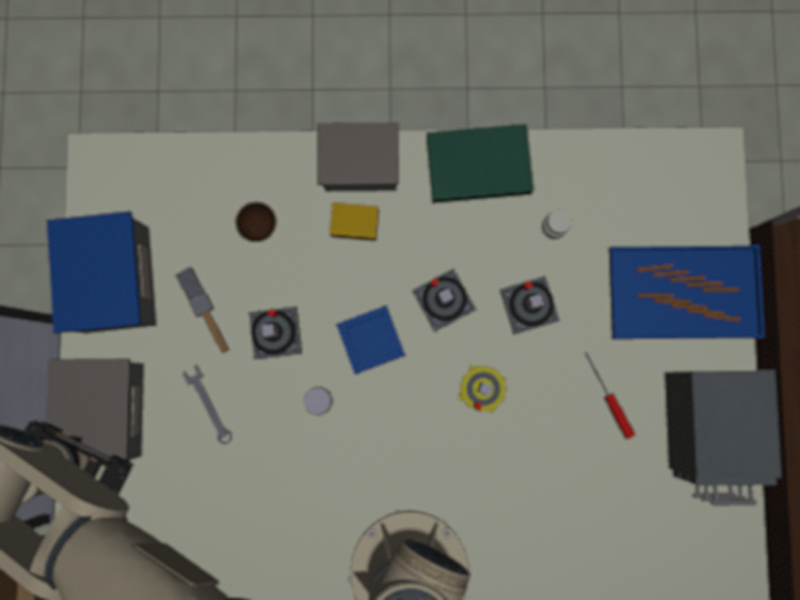

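View pics/side0b.png

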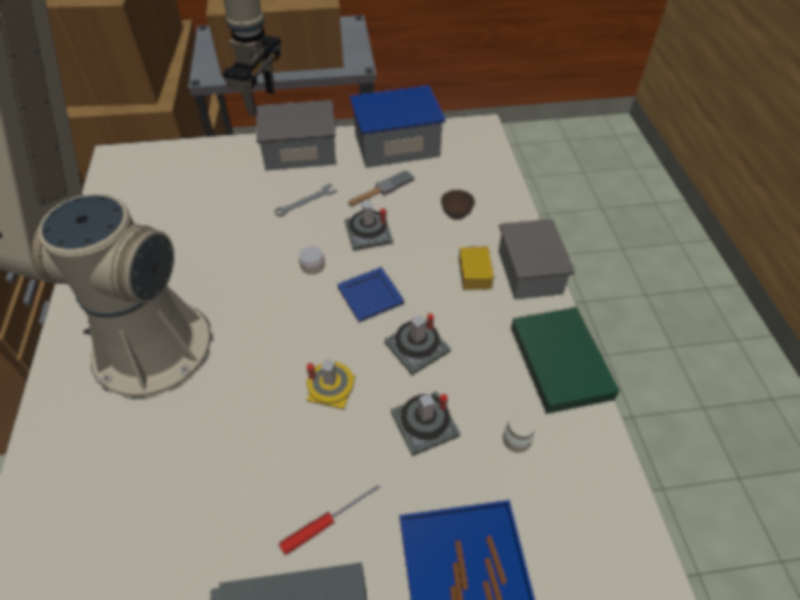

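The top view shows three black-wheel units at about (272,331), (445,297) and (532,302) in the 800x600 picture. There is a yellow look-alike at (484,389). The small blue tray at (371,340) is the bay candidate; the large blue tray at (686,292) and the blue box at (100,272) are far bigger than 117 mm. An enlarged crop with contours should confirm this.

```bash
cat > h.py <<'E'
import cv2,numpy as np
from rig import bot, gripper_to, optics, order, sensors
def ray(n,px):
    c=optics.camera_info(n);K,E=np.array(c["camera_matrix"]),np.array(c["extrinsics"])
    R,t=E[:3,:3],E[:3,3]; d=R.T@np.linalg.inv(K)@np.array([px[0],px[1],1.]); return -R.T@t,d
def on(n,px,z):
    o,d=ray(n,px); return (o+d*(z-o[2])/d[2])
def proj(n,P):
    c=optics.camera_info(n);E=np.array(c["extrinsics"]);p=E[:3,:3]@np.array(P)+E[:3,3];p=np.array(c["camera_matrix"])@p;return p[:2]/p[2]
def blobs(m,amin,amax):
    k=[]
    for c in cv2.findContours(m,cv2.RETR_EXTERNAL,cv2.CHAIN_APPROX_NONE)[0]:
        a=cv2.contourArea(c)
        if amin<=a<=amax:k.append(c)
    return k
E
python3 - <<'E'
from h import *
t=cv2.imread("pics/top0.png");s=cv2.imread("pics/side0.png")
for n,im in (("top",t),("side",s)):
    hsv=cv2.cvtColor(im,cv2.COLOR_BGR2HSV)
    blue=cv2.inRange(hsv,(100,120,50),(130,255,255)); red=cv2.inRange(hsv,(0,140,90),(8,255,255))|cv2.inRange(hsv,(172,140,90),(180,255,255))
    dark=cv2.inRange(hsv,(0,0,0),(180,110,125))
    for nm,m,z,lo,hi in (("blue",blue,.016,300,3000),("red",red,.06,4,200),("dark",dark,.016,500,2500)):
        for c in blobs(m,lo,hi):
            r=cv2.minAreaRect(c); q=np.array([on(n,p,z)[:2] for p in c[:,0].astype(float)],np.float32)
            w=cv2.minAreaRect(q); print(n,nm,np.round(r[0],1),cv2.contourArea(c),"world",np.round(w[0],4),np.round(w[1],4),round(w[2],1))
a=cv2.resize(t[165:275,150:370],None,fx=3.6,fy=3.6,interpolation=cv2.INTER_CUBIC)
cv2.imwrite("pics/tc.png",a)
b=cv2.resize(s[115:300,180:310],None,fx=3.2,fy=3.2,interpolation=cv2.INTER_CUBIC);cv2.imwrite("pics/sc.png",b)
E
```

```text
top blue [236.8 217.1] 1023.5 world [0.4843 0.0819] [0.1103 0.1093] 20.1
top red [305.5 259.5] 7.5 world [ 0.3431 -0.1406] [0.0097 0.0096] 89.4
top red [396.2 266.1] 130.0 world [ 0.3191 -0.431 ] [0.0917 0.0181] 27.0
top red [173. 200.] 7.0 world [0.5396 0.287 ] [0.0131 0.0065] 89.4
top red [338.  182.5] 9.5 world [ 0.5913 -0.2515] [0.0132 0.0099] 89.4
top red [278. 180.] 9.0 world [ 0.6016 -0.0557] [0.0093 0.0139] 44.5
top dark [175.9 212.5] 925.0 world [0.5017 0.2851] [0.1056 0.1086] 6.5
top dark [236.8 217.1] 1212.0 world [0.4844 0.0818] [0.119  0.1192] 20.0
top dark [338.5 194.8] 908.5 world [ 0.5555 -0.2593] [0.105 0.109] 16.1
top dark [283.8 191.6] 896.0 world [ 0.5681 -0.0764] [0.105  0.1055] 27.8
top dark [130.5 198.5] 537.0 world [0.5506 0.4378] [0.2023 0.0461] 27.2
top dark [163.5 141. ] 552.5 world [0.7449 0.3289] [0.0919 0.0896] 89.4
side blue [236.8 187.4] 696.0 world [0.4841 0.0747] [0.1103 0.1134] 20.1
side blue [253.9  68.8] 1215.5 world [0.6407 0.7999] [0.2568 0.2079] 5.2
side red [283.5 256.5] 9.5 world [ 0.5929 -0.2498] [0.024  0.0091] 79.7
side red [199.1 236.8] 7.0 world [ 0.3448 -0.1457] [0.0088 0.0295] 12.9
side red [275. 205.] 4.0 world [ 0.6001 -0.0551] [0.0251 0.0067] 80.4
side dark [184.5 371.5] 1562.5 world [ 0.2876 -0.522 ] [0.0555 0.2534] 82.1
side dark [271.3 269.4] 998.5 world [ 0.5564 -0.2625] [0.111  0.1162] 16.0
side dark [266.1 220.5] 835.0 world [ 0.5689 -0.0789] [0.1156 0.119 ] 27.2
side dark [342.9 165.2] 1888.5 world [0.8913 0.1374] [0.2538 0.169 ] 89.9
side dark [235. 146.] 557.0 world [0.5013 0.2901] [0.1079 0.1438] 7.0
```

View pics/tc.png

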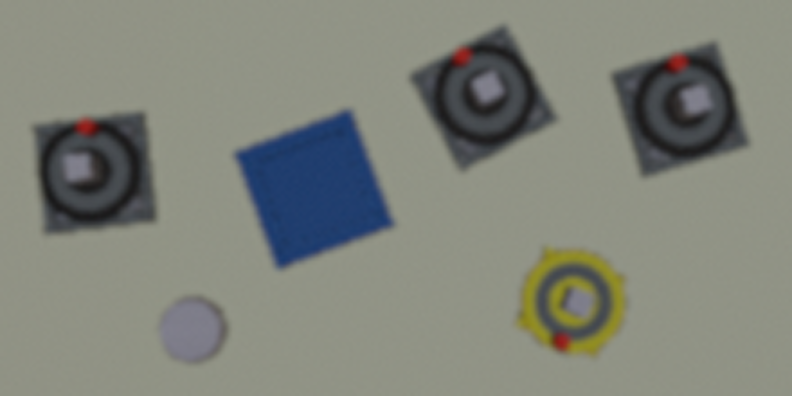

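View pics/sc.png

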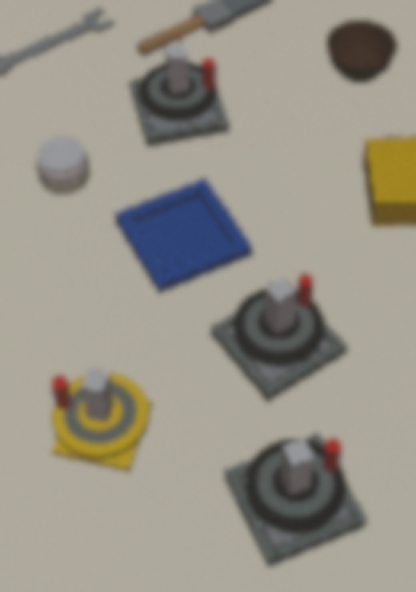

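The crops confirm the candidates. The three units are black wheels on grey square holders, at crop (90,172), (485,95) and (688,108). The yellow-wheeled one at (573,302) is the look-alike, so I'll leave it alone. The blue 117 mm tray with a raised rim, at crop (313,190), is the bay: its measured outline is 119 mm square. Next I'll fix the post axes and knob bearings from both views.

Run:
```python
from h import *
from scipy.optimize import least_squares
def cen(n,im,P,r,f):
    u=proj(n,P).astype(int); x0,y0=u-r; w=im[y0:y0+2*r+1,x0:x0+2*r+1].astype(float)
    k=np.clip(f(w),0,None); yy,xx=np.mgrid[y0:y0+2*r+1,x0:x0+2*r+1]
    return np.array([(k*xx).sum(),(k*yy).sum()])/k.sum(),k
T={"top":cv2.imread("pics/top0.png"),"side":cv2.imread("pics/side0.png")}
S={"a":(.5017,.2851,6.5),"b":(.5681,-.0764,27.8),"c":(.5555,-.2593,16.1)}
red=lambda w:w[...,2]-np.maximum(w[...,0],w[...,1])-40
for u,(x,y,ang) in S.items():
    out=[]
    P=np.array([x,y,.098])
    for it in range(3):
        br=lambda w:(w.min(-1)>125)*1.
        c,k=cen("top",T["top"],P,5,br); P=on("top",c,.098)
    c2,k2=cen("side",T["side"],P,5,lambda w:w.min(-1)-150)
    print(u,"post top-cam",P.round(4),k.sum(),"side",on("side",c2,.098).round(4),k2.sum()>0)
    K=np.array([x,y,.06])+.038*np.array([np.cos(np.radians(ang)),np.sin(np.radians(ang)),0])
    res=[cen(n,T[n],K,8,red)[0] for n in T]
    A=[];b=[]
    for n,p in zip(T,res):
        o,d=ray(n,p);d/=np.linalg.norm(d);M=np.eye(3)-np.outer(d,d);A.append(M);b.append(M@o)
    k3=np.linalg.lstsq(np.vstack(A),np.hstack(b),rcond=None)[0]
    kt=on("top",res[0],.07)
    for nm,q in(("tri",k3),("top@.07",kt)):
        d=q[:2]-P[:2];print("  knob",nm,q.round(4),"r",np.hypot(*d).round(4),"bearing",np.degrees(np.arctan2(d[1],d[0])).round(1))
f=sensors.current_contact_force();print(f)
```

```text
a post top-cam [0.5012 0.2861 0.098 ] 8.0 side [0.5138 0.2894 0.098 ] True
  knob tri [0.5393 0.2835 0.071 ] r 0.0381 bearing -3.8
  knob top@.07 [0.5393 0.2837 0.07  ] r 0.0381 bearing -3.5
b post top-cam [ 0.5685 -0.0769  0.098 ] 14.0 side [ 0.5668 -0.0614  0.098 ] True
  knob tri [ 0.5996 -0.0551  0.0717] r 0.038 bearing 35.0
  knob top@.07 [ 0.5997 -0.0552  0.07  ] r 0.038 bearing 34.9
c post top-cam [ 0.5549 -0.2592  0.098 ] 11.0 side [ 0.5536 -0.2424  0.098 ] True
  knob tri [ 0.592  -0.2491  0.0705] r 0.0385 bearing 15.3
  knob top@.07 [ 0.5918 -0.2491  0.07  ] r 0.0383 bearing 15.3
[-0.16465044 -0.23192089 -0.42415866]
```

```bash
cat >> h.py <<'E'
U={"a":(.5013,.2857,np.radians(6.5),np.radians(-3.6)),"b":(.5683,-.0767,np.radians(27.6),np.radians(35)),"c":(.5552,-.2592,np.radians(16.1),np.radians(15.3))}
def pose(u,phi,z):
    x,y=U[u][:2]; c,s=np.cos(phi),np.sin(phi)
    return [x+.038*c+.026*s, y+.038*s-.026*c, z],[np.pi,0,phi]
def push(u,v=.025,turn=1.92):
    th=U[u][3]; zl=.052+bot.tip_reach; zh=.15
    p,o=pose(u,th-.22,zh); bot.reach(p,o); f0=np.array(sensors.current_contact_force())
    p[2]=zl; bot.move_l(p,o,velocity=.12)
    print(u,"down",np.round(np.array(sensors.current_contact_force())-f0,1))
    for phi in np.append(np.arange(th-.1,th+turn,.17),th+turn):
        p,o=pose(u,phi,zl); bot.move_l(p,o,velocity=v)
        f=np.array(sensors.current_contact_force())-f0
        ft=-(-np.sin(phi)*f[0]+np.cos(phi)*f[1]); fr=np.cos(phi)*f[0]+np.sin(phi)*f[1]
        print(round(np.degrees(phi-th)),"tan %.1f rad %.1f z %.1f"%(ft,fr,f[2]))
        if np.hypot(ft,fr)>9: print("STOP"); break
    p,o=pose(u,phi-.15,zl); bot.move_l(p,o,velocity=.06)
    p[2]=zh; bot.move_l(p,o,velocity=.2); print("t",sensors.current_time())
E
python3 - <<'E'
from h import *
gripper_to(0.0,5); push("a")
cv2.imwrite("pics/top1.png",optics.get_image("top"))
E
```

```text
a down [-0.7  1.2  1.4]
-6 tan -0.4 rad -1.0 z 0.0
4 tan 1.7 rad -3.3 z 1.7
14 tan 0.9 rad -2.2 z 2.2
23 tan 0.9 rad -1.1 z 1.2
33 tan 1.6 rad -1.2 z -0.0
43 tan 1.9 rad -1.7 z 1.4
53 tan 1.2 rad -1.1 z 0.0
62 tan 1.2 rad -2.0 z -0.0
72 tan 1.6 rad -1.7 z -0.1
82 tan 2.2 rad -0.4 z 0.9
92 tan 1.5 rad -0.5 z 1.4
101 tan 2.1 rad -1.0 z 0.0
110 tan 2.5 rad -0.8 z 0.9
t 11.0667
```

Unit a's force is unclear, so I'll do b and c and then compare forces and how far each knob moved.

```bash
cat >> h.py <<'E'
def knobs(im):
    for u,(x,y,_,th) in U.items():
        q=proj("top",(x,y,.07)); yy,xx=np.mgrid[:384,:512]; w=im.astype(float)
        k=np.clip(w[...,2]-np.maximum(w[...,0],w[...,1])-40,0,None)*(np.hypot(xx-q[0],yy-q[1])<19)
        if k.sum()<50: print(u,"hidden");continue
        p=on("top",((k*xx).sum()/k.sum(),(k*yy).sum()/k.sum()),.07)[:2]-(x,y)
        print(u,"knob turned %.0f deg r %.4f"%(np.degrees(np.arctan2(p[1],p[0])-th),np.hypot(*p)))
E
python3 - <<'E'
from h import *
knobs(cv2.imread("pics/top1.png"))
push("b"); im=optics.get_image("top");cv2.imwrite("pics/top2.png",im);knobs(im)
push("c"); im=optics.get_image("top");cv2.imwrite("pics/top3.png",im);knobs(im)
E
```

```text
a hidden
b knob turned -1 deg r 0.0380
c knob turned -0 deg r 0.0379
b down [0.3 0.4 0.3]
-6 tan 0.3 rad -0.3 z -0.1
4 tan 0.3 rad 0.2 z -0.9
14 tan 0.5 rad 0.5 z -1.0
23 tan -0.5 rad -0.0 z -1.6
33 tan -0.6 rad 0.0 z -1.0
43 tan 0.1 rad 0.4 z -1.5
53 tan -1.1 rad 0.9 z -0.8
62 tan -0.0 rad -0.4 z -0.6
72 tan 1.0 rad -0.1 z -0.6
82 tan -0.8 rad -0.5 z -0.6
92 tan -1.0 rad 0.7 z -0.6
101 tan 0.6 rad 1.3 z -0.8
110 tan -1.0 rad 0.2 z -1.1
t 20.325
a knob turned 102 deg r 0.0386
b hidden
c knob turned 0 deg r 0.0379
c down [-0.3  1.2  0.3]
-6 tan -1.0 rad -0.6 z 1.2
4 tan -1.0 rad -0.2 z 0.6
14 tan 0.1 rad -0.6 z 0.8
23 tan -0.6 rad 0.0 z -0.2
33 tan -0.7 rad -0.0 z 1.3
43 tan -0.2 rad 0.9 z 0.4
53 tan -0.1 rad 1.4 z -0.6
62 tan 0.3 rad 1.4 z 0.5
72 tan 0.0 rad -0.3 z -0.0
82 tan 0.3 rad 0.1 z 0.8
92 tan 0.2 rad 0.5 z 0.0
101 tan -0.0 rad 0.1 z 0.5
110 tan 0.6 rad 0.8 z 0.1
t 29.725
a knob turned 102 deg r 0.0386
b knob turned 101 deg r 0.0378
c hidden
```

```bash
cat >> h.py <<'E'
def favg(n=12):
    r=[]
    for _ in range(n): bot.dwell(.02); r.append(sensors.current_contact_force())
    return np.mean(r,0)
def retest(u,start,d=.5,v=.02):
    th=U[u][3]+np.radians(start); zl=.052+bot.tip_reach
    p,o=pose(u,th-.22,.15); bot.reach(p,o); p[2]=zl; bot.move_l(p,o,velocity=.12); f0=favg()
    for phi in (th,th+d/2,th+d):
        p,o=pose(u,phi,zl); bot.move_l(p,o,velocity=v); f=favg(6)-f0
        print(u,"tan %.2f rad %.2f"%(np.sin(phi)*f[0]-np.cos(phi)*f[1],np.cos(phi)*f[0]+np.sin(phi)*f[1]))
    p,o=pose(u,phi-.15,zl); bot.move_l(p,o,velocity=.06); p[2]=.15; bot.move_l(p,o,velocity=.2); print("t",sensors.current_time())
E
python3 - <<'E'
from h import *
retest("a",102)
im=optics.get_image("top");cv2.imwrite("pics/top4.png",im);knobs(im)
E
```

```text
a tan 0.08 rad 0.03
a tan 2.95 rad -1.89
a tan 2.33 rad -1.22
t 36.0333
a knob turned 121 deg r 0.0355
b knob turned 101 deg r 0.0378
c knob turned 103 deg r 0.0363
```

Unit a binds: it drags at about 2.5–3 N with a push held on it, while b and c read about 0. All three have been turned more than 100°. Next I'll grip a's post and carry it to the bay.

Run:
```python
from h import *
x,y=.5014,.2861; o=[np.pi,0,np.radians(96.5)]; zg=.065
bot.reach([x,y,.15],o); gripper_to(.05)
bot.move_l([x,y,zg],o,velocity=.12); gripper_to(.0,35)
print("gap",sensors.current_finger_gap(),sensors.current_gripper_force())
f0=favg(4); print("grip F",np.round(f0,1))
bot.move_l([x,y,.130],o,velocity=.1); print("lift",np.round(favg(4)-f0,1),sensors.current_finger_gap())
o=[np.pi,0,np.radians(96.5+13.5)]; B=[.4847,.0820]
bot.move_l(B+[.130],o,velocity=.12); f1=favg(4)
bot.move_l(B+[zg+.013],o,velocity=.1); print("above",np.round(favg(4)-f1,1),sensors.current_time())
for n in("top","side"): cv2.imwrite(f"pics/{n}5.png",optics.get_image(n))
s=cv2.imread("pics/side5.png")[110:240,160:320];cv2.imwrite("pics/s5c.png",cv2.resize(s,None,fx=4,fy=4,interpolation=cv2.INTER_CUBIC))
for h in np.arange(.010,-.001,-.0025):
    bot.move_l(B+[zg+h],o,velocity=.03); f=favg(3)-f1; print(round(h,4),np.round(f,1))
    if abs(f[2])>6 or np.hypot(f[0],f[1])>10: print("contact"); break
print(sensors.current_time())
```

```text
gap 0.021927630784967313 34.86064016819
grip F [-3.1 -0.3  5.4]
lift [  2.9   0.9 -13. ] 0.02186879864939833
above [ 0.2 -0.1 -0. ] 42.325
0.01 [-0.1 -0.1  0.4]
0.0075 [-0.3  0.3  0.6]
0.005 [0.  0.1 0.7]
0.0025 [-0.3 -0.4  0.5]
-0.0 [ 0.3 -1.1  6.8]
contact
43.925
```

View pics/s5c.png

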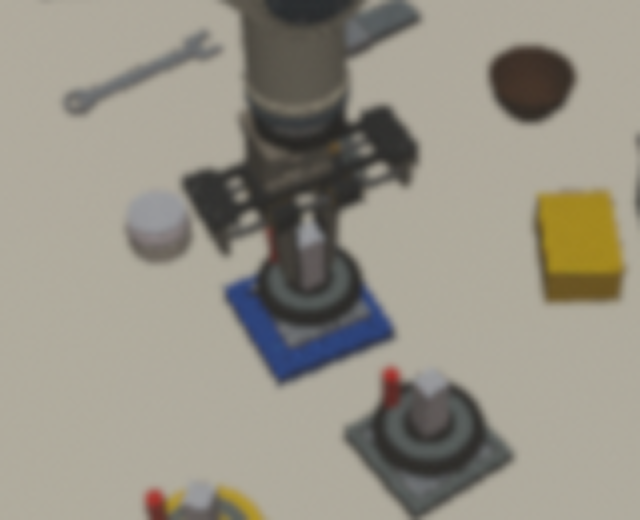

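The picture shows the unit held over the blue tray with its foot square to the pocket (310,290). On the way down there was no resistance until exactly home height. Now I'll release and check.

Run:
```python
from h import *
o=[np.pi,0,np.radians(110)]
gripper_to(.05); bot.move_l([.4847,.0820,.15],o,velocity=.12); bot.reach([.35,.45,.25],o); bot.dwell(.3)
T=[optics.get_image(n) for n in("top","side")]
a=cv2.resize(T[0][160:270,150:370],(500,250),interpolation=cv2.INTER_CUBIC);b=cv2.resize(T[1][115:300,180:310],(290,413),interpolation=cv2.INTER_CUBIC)
c=np.zeros((413,795,3),np.uint8);c[:250,:500]=a;c[:,505:]=b;cv2.imwrite("pics/fin.png",c);print(sensors.current_time())
```

```text
47.2667
```

View pics/fin.png

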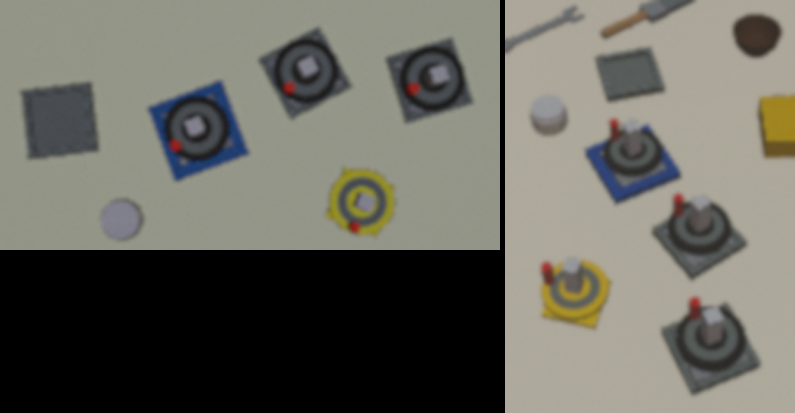

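The final views show unit a upright in the blue tray (197,130), its holder empty (60,120), and b and c still in their holders (306,70) and (430,78). The yellow look-alike hasn't moved.

```bash
python3 -c "
from rig import order
print(order.hand_in())"
```

```text
the job is handed in; nothing more can be done
None
```

Job handed in at about 47 s: I turned all three wheels just over 100°, unit a was the one binding, and it now stands upright and home in the blue tray, with b and c still in their holders.

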